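# Unhook the blue tube carrier past its sprung keeper and set it in the cooling tray

## Robot

A 6-joint arm with a two-finger parallel gripper is mounted at the origin on the work surface. World frame = base frame: x ahead of the robot, y to its left, z up, the work surface at z = 0. Lengths are in m, angles in rad, forces in N, time in s.
With the tool pointing down it reaches from about 0.325 to 1 m from the base axis. Payload 5.1 kg.
Tool frame: the origin (TCP) lies midway between the tips of the shut fingers; the grasp point (between the pads) lies 19 mm behind it; z points along the fingers, x is the direction in which the jaws open and shut, and the axes are right-handed (so a half turn about z gives the same grasp; the last joint's range is limited). The gripper opens to 85 mm and grips with 20 to 120 N. Pads are 22 mm wide; open, the fingers measure 114 mm over their backs; the gripper's body (76 mm by 85 mm) begins 54 mm behind the grasp point. The pads swing forward as they close: fully open they stand 13 mm farther back than shut.
Start: joints at [1.125, 0.124, 1.65, -0, 1.367, -0.083], TCP at [0.231, 0.608, 0.231] pointing down, gripper open.
Joint ranges: [-2.61, 2.61], [-1.02, 2.33], [0.03, 2.71], [-1.35, 4.49], [0.32, 2.68], [-2.91, 2.91]. Speed limits (rad/s): [2.57, 2.57, 3.14, 3.14, 3.14, 3.14].

## Interface

Orientations are given as a unit quaternion [x, y, z, w].
In Python, from cell import r, vision, workorder gives the robot as it stands.
- The arm moves only by the tool drive_tool, never from a script. Its argument "steps" is a list of rows, each an object of numbers: "x", "y", "z": the shift along the tool's x, y, z in mm; "rx", "ry", "rz": the turn, a rotation vector about the tool's x, y, z in degrees. In form: [{"x": .., "y": .., "z": .., "rx": .., "ry": .., "rz": ..}, ...]. A call has 1 to 12 rows; each row is the pose to reach, as a shift and turn from the pose commanded when the call began, along the tool's axes at that moment; what a row does not reach only later rows make up. A row lasts 1/10 s, in which the tool goes at most 50 mm and 8.59 degrees, less where a joint would pass 70% of its speed; a pose out of reach is approached as far as the arm can. A call with a gripper value outside its range is refused whole. "hand" is the finger opening in mm, from 0 to 85.4, set as the call begins (left out, the last holds). The fingers move at their own pace and stop on an object; "force" is the grip in N (left out, the last holds). Time passes only in rows, so rows that repeat a pose let the fingers close. It gives the time, the measured TCP pose, the force and the opening at its end, in the units of the state.
- r.observe(): the state, without advancing time (a new reading comes with each control period).
- vision.snapshot(name): name is "side" or "top"; returns the picture (480x640x3 uint8, red, green, blue); there is no depth.
- vision.camera_model(name): a dict with "fx", "fy", "cx", "cy" (pixels), "k1" (the pictures are not rectified: a ray, as slopes to the right and down, at radius r is drawn at 1 + k1 r^2 times it, then the intrinsics apply), "xyz" and "orientation" of the camera in the world. Camera axes: x right, y up, looking along -z (the intrinsics and any distortion apply to the point x, -y, -z); pixel columns grow to the right and rows downward; lengths in m; the calibration is good to about 2 mm. A picture is of the moment at which its call begins. camera_model takes no time and is no camera call.
- workorder.finish_job(): hands the job in, once; it reports no verdict.
The state is a dict: "clock": time; "joints": joint angles; "joint_vel": joint speeds; "effort": joint torques, N m; "eef_pos": TCP position; "tool_rot": TCP orientation; "wrist_force": force on the tool from outside, world axes, zero at the start; "ft_torque": the same for the moment, N m; "finger_gap": finger opening in m.
Only numpy, scipy, OpenCV 4.12 (cv2) and the standard library are available. Lean on these libraries where they do the work, as an engineer would, in place of code of your own. Each camera call takes 0.05 s, during which the arm holds its last target.

## Task

Take the blue tube carrier off its hook: take it by its top bar, draw it out of the hook's mouth so that the carrier itself presses the orange sprung keeper open, then lift it away. Set it down gently, upright and flat on the floor of the dark metal cooling tray, and let go; leave the yellow carrier hanging on its hook.

Things in the scene. Friction and masses are not known exactly. Their poses are not given: they have to be found in the camera images.
- blue_grip (a point): Centre of the blue carrier's top bar (12 mm thick in x, 103 long in y, 24 high), 169 mm above its underside. Rigid, 0.18-0.33 kg: block 32 x 110 x 35, five white-capped tubes (tops at 48), uprights at y +-47, 12 x 12 mm cross-bar with its underside at 95, hung on the hook. z up; -x, towards the robot within 25 degrees, is the way out. Draw it level (0-8 mm up) 50-60 mm to -x, then straight up.
- keeper (a joint): Orange flap across the mouth of the blue carrier's hook, 14 mm wide, 54 long, hinged at its foot, 20 mm below the arm's top and 22 mm to -x of the hung cross-bar. 0 = upright, shut; grows to 1.25 rad as it is pushed out and down to -x. The cross-bar drawn to -x opens it with 2-5 N (reads 0.8-1.15 with the carrier 50-60 mm out); a spring shuts it once the cross-bar is lifted off.
- tray_floor (a point): Centre of the floor (top face) of the dark metal cooling tray, fixed on the bench. Inside 72 mm along its x by 150 mm along its y; rim 16 mm above the floor, walls 6 mm; z up. The blue carrier's block goes in with its y along the tray's y, either way round.
- yellow_grip (a point): Top bar of the yellow carrier, as the blue. Leave it hanging. Both hooks alike and fixed, sizes from the hung cross-bar's centre: steel arm under it, 16 mm wide, to 18 mm in -x (drawn out too little, the block catches under it); beak over it, gap 12 mm, to 12 mm in -x, stops a straight lift; post 40-62 mm in +x. Hooks end 40 mm below the top bar's centre.
Not all that is in view belongs to the job. What is shaped like the part that bears blue_grip but green is not meant. Of the things that look like the part that bears tray_floor, take the one that is farthest to the robot's right at the start.

How it is judged:
By the outcome, as a careful person would: the job done as asked, in the order asked, and still so for the second after the job is handed in, with the robot touching nothing.
It also fails if it takes over 43 s, if anything falls off the work surface, if the arm or the gripper's body presses on something with over 40 N, if the wrist force passes 120 N, or if a joint passes its speed limit or range.

## Working session

There is one attempt and no reset: what is moved stays moved. The work goes in short steps, Python scripts to look and compute and a tool call to move; the robot and the scene stay as the last step left them, time stands still between calls to the robot, and variables do not carry over. Pictures are saved under pics/ and viewed, and the job is handed in when it is done.

Besides the shell and the picture viewer there is one more tool, called as name(argument=value, ...), one argument or row to a line, values as JSON. drive_tool: Moves the arm, as the interface text tells. Its arguments: {"type":"object","properties":{"steps":{"type":"array","items":{"type":"object","properties":{"x":{"type":"number"},"y":{"type":"number"},"z":{"type":"number"},"rx":{"type":"number"},"ry":{"type":"number"},"rz":{"type":"number"}}}},"hand":{"type":"number"},"force":{"type":"number"}},"required":["steps"]}

```bash
ls; mkdir -p pics; cat > h.py <<'E'
import numpy as np, cv2
from scipy.spatial.transform import Rotation as R
from cell import r, vision, workorder
def K(m): return np.array([[m['fx'],0,m['cx']],[0,m['fy'],m['cy']],[0,0,1.]])
def D(m): return np.array([m['k1'],0,0,0,0])
def ray(name,u,v):
    m=vision.camera_model(name)
    p=cv2.undistortPoints(np.array([[[u,v]]],float),K(m),D(m))[0,0]
    d=R.from_quat(m['orientation']).apply([p[0],-p[1],-1]); return np.array(m['xyz']),d/np.linalg.norm(d)
def atz(name,u,v,z):
    o,d=ray(name,u,v); return o+d*(z-o[2])/d[2]
def proj(name,P):
    m=vision.camera_model(name); c=R.from_quat(m['orientation']).inv().apply(np.atleast_2d(P)-np.array(m['xyz']))
    c=c*[1,-1,-1]
    return cv2.projectPoints(c.reshape(-1,1,3),np.zeros(3),np.zeros(3),K(m),D(m))[0][:,0]
def tri(a,b):
    # a,b=(name,u,v)
    o1,d1=ray(*a);o2,d2=ray(*b)
    A=np.stack([d1,-d2],1);t=np.linalg.lstsq(A,o2-o1,rcond=None)[0]
    p=o1+d1*t[0];q=o2+d2*t[1];return (p+q)/2,np.linalg.norm(p-q)
def snap(name,fn):
    im=vision.snapshot(name);cv2.imwrite('pics/'+fn,im[:,:,::-1]);return im
def crop(src,fn,x0,y0,x1,y1,s):
    im=cv2.imread('pics/'+src)[y0:y1,x0:x1];cv2.imwrite('pics/'+fn,cv2.resize(im,None,fx=s,fy=s,interpolation=cv2.INTER_CUBIC))
E
python3 - <<'E'
from h import *
for n in('side','top'):
    snap(n,n+'0.png');print(vision.camera_model(n))
print(r.observe())
E
```

```text
pics
{'fx': 516.4429658535312, 'fy': 516.4429658535312, 'cx': 313.262909457917, 'cy': 241.0948302733245, 'k1': -0.06518869518254043, 'xyz': array([-0.05214288, -1.03649759,  0.92133921]), 'orientation': array([ 0.45994542, -0.10991908, -0.19148789,  0.86005837])}
{'fx': 528.0452198435856, 'fy': 528.0452198435856, 'cx': 317.87260981279644, 'cy': 237.12055262842728, 'k1': -0.12726562691292828, 'xyz': array([0.22050014, 0.00193216, 1.557448  ]), 'orientation': array([ 0.06460493, -0.05117039, -0.69809118,  0.71124995])}
{'clock': 0.1, 'joints': array([ 1.12541638e+00,  1.24457211e-01,  1.65154893e+00, -3.87314209e-05,
        1.36751823e+00, -8.26026706e-02]), 'joint_vel': array([ 0.00108477, -0.00310159, -0.00246366,  0.00089858,  0.00283893,
       -0.00075697]), 'effort': array([-3.34316996e-05, -4.24935436e+01, -3.66650963e+01, -1.15050107e-04,
        3.91253969e-03, -7.60813919e-06]), 'eef_pos': array([0.23046251, 0.60717104, 0.23015795]), 'tool_rot': array([ 8.23062424e-01,  5.67950098e-01, -8.28069163e-04,  4.97538105e-04]), 'wrist_force': array([-1.31013364, -0.04239818,  0.11194974]), 'ft_torque': array([0.00148538, 0.00263568, 0.05035794]), 'finger_gap': 0.08550427676811084}
```

View pics/side0.png

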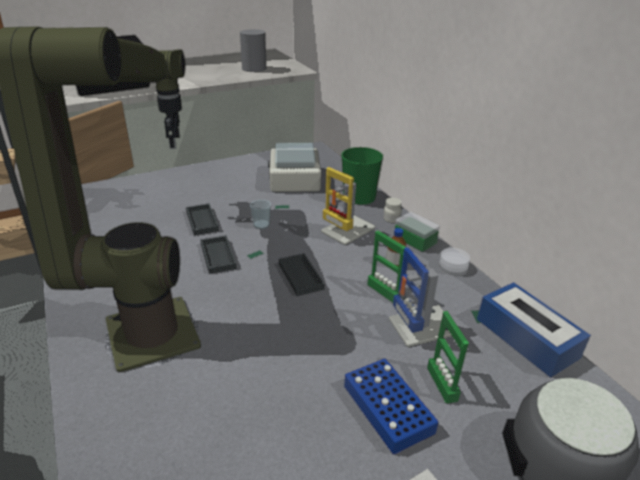

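View pics/top0.png

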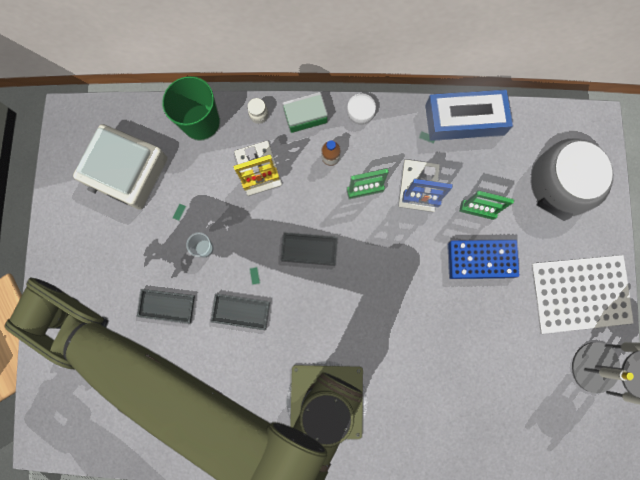

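Candidates in top view:
- **Carriers:** blue at (427,193); green decoys at (368,184) and (487,205); yellow at (257,172). The blue rack at (484,258) is not a carrier.
- **Trays:** (308,250), (240,310) and (167,305). The one farthest right (-y) is (308,250).

Next I'll check these choices in close crops.

```bash
python3 - <<'E'
from h import *
a=cv2.imread('pics/top0.png');s=cv2.imread('pics/side0.png')
f=lambda im,x,y:cv2.resize(im[y:y+75,x:x+100],None,fx=4,fy=4,interpolation=cv2.INTER_CUBIC)
cv2.imwrite('pics/c1.png',np.vstack([np.hstack([f(a,375,145),f(a,258,212)]),np.hstack([f(s,360,235),f(s,250,235)])]))
crop('side0.png','c2.png',370,220,470,350,6) if 0 else None
cv2.imwrite('pics/c2.png',cv2.resize(s[235:350,365:480],None,fx=5.2,fy=5.2,interpolation=cv2.INTER_CUBIC))
print(atz('top',308,250,0), atz('top',427,193,.18))
E
```

```text
[0.43845052 0.06286472 0.        ] [ 0.57339406 -0.26054285  0.18      ]
```

View pics/c1.png

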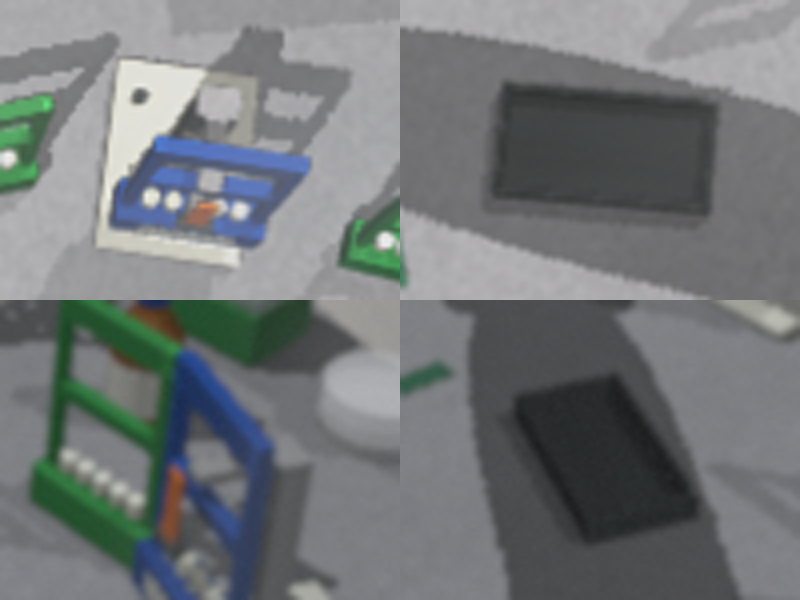

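View pics/c2.png

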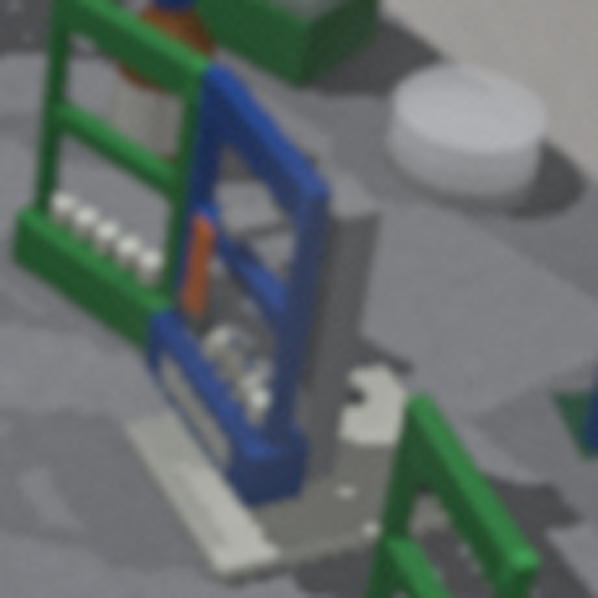

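```bash
python3 - <<'E'
from h import *
crop('top0.png','c3.png',395,165,460,215,12)
crop('side0.png','c4.png',385,240,445,340,6)
crop('top0.png','c5.png',270,222,350,277,10)
E
```

```text
(no output)
```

View pics/c3.png

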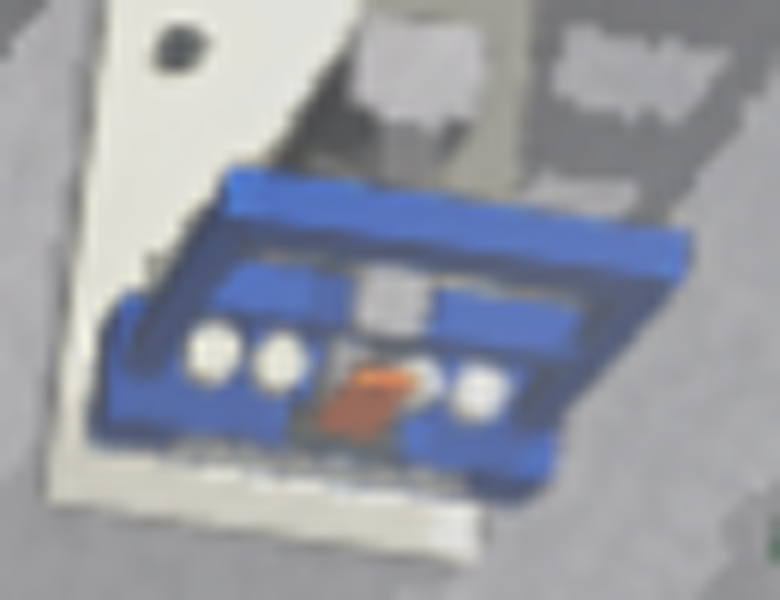

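View pics/c4.png

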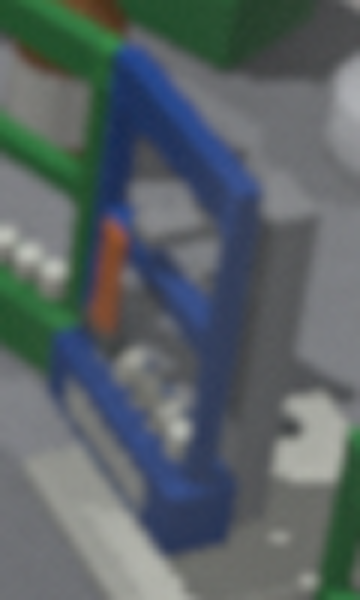

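View pics/c5.png

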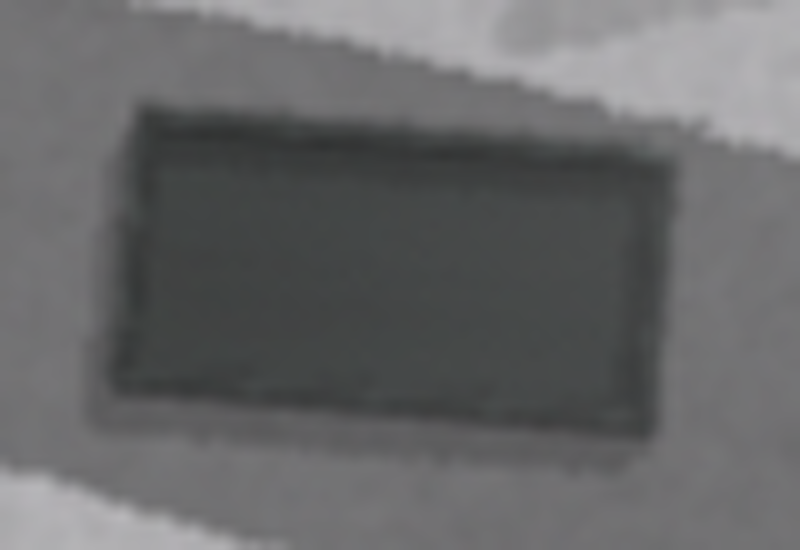

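```bash
cat > fit.py <<'E'
from h import *
from scipy.optimize import least_squares
T=lambda u,v:('top',395+u/12,165+v/12)
S=lambda u,v:('side',385+u/6,240+v/6)
h=.181
obs=[((.006,.0515,h),T(230,172)),((.006,-.0515,h),T(692,232)),((-.006,-.0515,h),T(685,278)),((-.006,.0515,h),T(221,212)),
((-.016,.055,0),T(92,442)),((-.016,-.055,0),T(535,500)),
((-.006,.0515,h),S(120,48)),((-.006,-.0515,h),S(245,195)),((-.016,-.055,0),S(165,552)),((.016,-.055,0),S(230,538)),((-.016,.055,.035),S(60,335)),((-.016,-.055,.035),S(150,505)),((.016,-.055,.035),S(235,480))]
def res(p):
    M=np.array([o[0] for o in obs]); W=R.from_euler('z',p[3]).apply(M)+p[:3]
    return np.concatenate([proj(o[1][0],w)[0]-o[1][1:] for o,w in zip(obs,W)])
s=least_squares(res,[.57,-.26,.02,0],loss='soft_l1')
print('carrier base',s.x,np.degrees(s.x[3]));print(res(s.x).reshape(-1,2).round(1).tolist())
p=s.x; print('grip',p[:3]+[0,0,.169])
# tray
C=lambda u,v:(270+u/10,222+v/10)
to=[((.042,.081,.016),('top',)+C(138,104)),((.042,-.081,.016),('top',)+C(676,158)),((-.042,-.081,.016),('top',)+C(655,437)),((-.042,.081,.016),('top',)+C(110,390)),
]
def rt(p):
    M=np.array([o[0] for o in to]); W=R.from_euler('z',p[2]).apply(M)+[p[0],p[1],p[3]]
    return np.concatenate([proj(o[1][0],w)[0]-o[1][1:] for o,w in zip(to,W)]+[[(p[3]-.004)*100]])
t=least_squares(rt,[.44,.06,0,.004]);print('tray',t.x,np.degrees(t.x[2]));print(rt(t.x).round(1))
E
python3 fit.py
```

```text
carrier base [ 0.58764983 -0.26816193  0.05027965 -0.12427952] -7.120692064181459
[[-0.0, -1.4], [0.5, -0.8], [0.7, -0.3], [0.2, -0.3], [-0.5, -0.0], [-0.3, 0.4], [-1.3, -0.3], [-1.3, 0.1], [-1.0, 2.0], [-0.1, 1.5], [-1.8, -0.8], [3.3, -1.0], [1.0, 0.4]]
grip [ 0.58764983 -0.26816193  0.21927965]
tray [ 0.43845173  0.05800704 -0.0732822   0.00225849] -4.1987606101639185
[-0.2  0.3  0.5 -0.2  0.1  0.1 -0.4 -0.2 -0.2]
```

```bash
cat >> fit.py <<'E'
def boxpts(c,sz):
    c=np.array(c);sz=np.array(sz)/2
    P=[c+sz*[i,j,k] for i in(-1,1) for j in(-1,1) for k in(-1,1)]
    E=[(a,b) for a in range(8) for b in range(a) if bin(a^b).count('1')==1]
    return np.array(P),E
def draw(n,src,boxes,pose,win,s,fn):
    x0,y0,x1,y1=win
    im=cv2.resize(cv2.imread('pics/'+src)[y0:y1,x0:x1],None,fx=s,fy=s,interpolation=cv2.INTER_CUBIC)
    for b in boxes:
        P,E=boxpts(*b);q=(proj(n,R.from_euler('z',pose[3]).apply(P)+pose[:3])-[x0,y0]+.5)*s
        for a,c in E: cv2.line(im,tuple(int(v) for v in q[a]),tuple(int(v) for v in q[c]),(0,255,255),1)
    return im
CB=[((0,0,.0175),(.032,.11,.035)),((0,0,.169),(.012,.103,.024)),((0,0,.101),(.012,.094,.012))]
TB=[((0,0,.008),(.084,.162,.016)),((0,0,.008),(.072,.150,.016))]
E
cat > ov.py <<'E'
from fit import *
a=draw('top','top0.png',CB,p,(395,160,460,220),6,'')
b=draw('side','side0.png',CB,p,(380,240,440,340),6,'')
tp=[t.x[0],t.x[1],t.x[3],t.x[2]]
c=draw('side','side0.png',TB,tp,(265,245,335,300),6,'')
im=np.zeros((600,800,3),np.uint8);im[:360,:390]=a;im[:600,400:760]=b;im=im
cv2.imwrite('pics/ov1.png',im);cv2.imwrite('pics/ov2.png',c)
E
python3 ov.py
```

```text
carrier base [ 0.58764983 -0.26816193  0.05027965 -0.12427952] -7.120692064181459
[[-0.0, -1.4], [0.5, -0.8], [0.7, -0.3], [0.2, -0.3], [-0.5, -0.0], [-0.3, 0.4], [-1.3, -0.3], [-1.3, 0.1], [-1.0, 2.0], [-0.1, 1.5], [-1.8, -0.8], [3.3, -1.0], [1.0, 0.4]]
grip [ 0.58764983 -0.26816193  0.21927965]
tray [ 0.43845173  0.05800704 -0.0732822   0.00225849] -4.1987606101639185
[-0.2  0.3  0.5 -0.2  0.1  0.1 -0.4 -0.2 -0.2]
```

View pics/ov1.png

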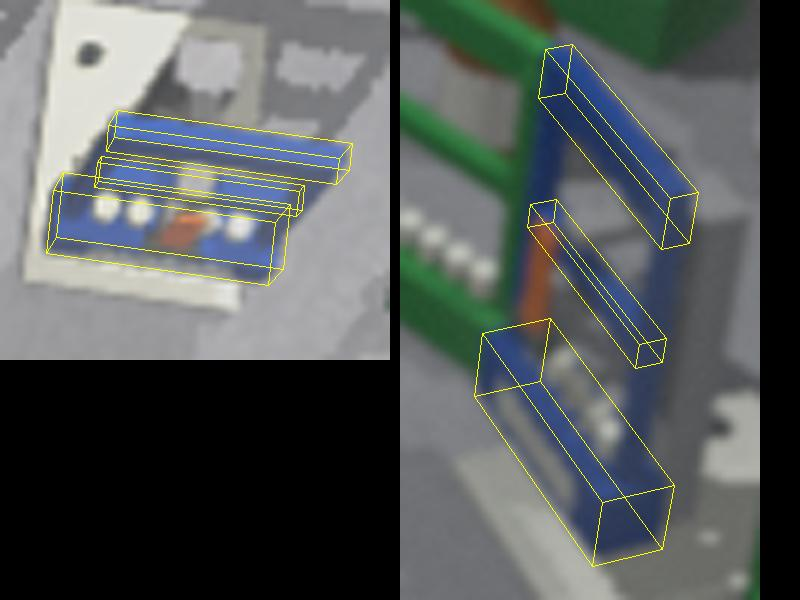

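View pics/ov2.png

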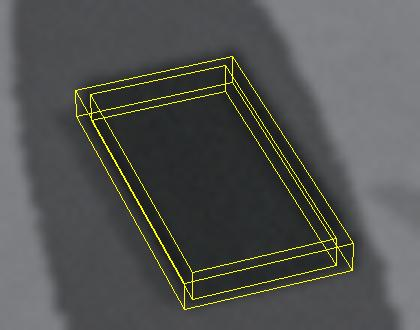

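```bash
python3 - <<'E'
from h import *
im=cv2.imread('pics/side0.png')[285:340,385:435]
im=cv2.convertScaleAbs(im,alpha=1.6,beta=10)
cv2.imwrite('pics/c6.png',cv2.resize(im,None,fx=10,fy=10,interpolation=cv2.INTER_CUBIC))
E
```

```text
(no output)
```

View pics/c6.png

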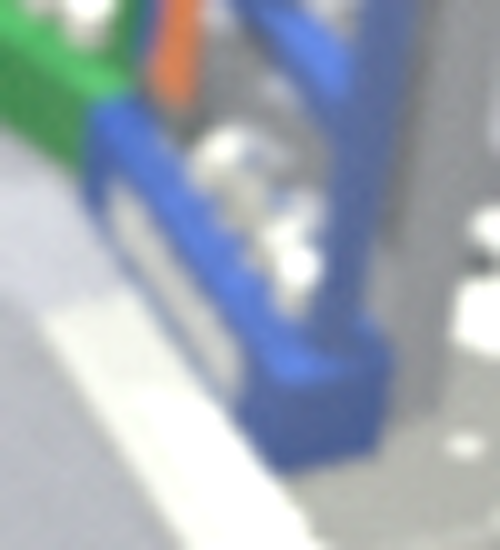

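```bash
python3 - <<'E'
import re
s=open('fit.py').read()
s=s.replace("395+u/12,165+v/12","394.5+u/12,164.5+v/12").replace("385+u/6,240+v/6","384.5+u/6,239.5+v/6").replace("(270+u/10,222+v/10)","(269.5+u/10,221.5+v/10)")
i=s.index("((-.016,-.055,0),S(165"); j=s.index("]\ndef res")
s=s[:i]+"((-.016,-.055,0),Q(283,472)),((.016,-.055,0),Q(380,450)),((-.016,.055,.035),Q(95,105)),((-.016,-.055,.035),Q(265,385)),((.016,-.055,.035),Q(390,360))"+s[j:]
s=s.replace("h=.181","Q=lambda u,v:('side',384.5+u/10,284.5+v/10)\nh=.181")
open('fit.py','w').write(s)
E
cat >> fit.py <<'E'
def res2(p):
    M=np.array([o[0] for o in obs]); W=R.from_euler('zyx',p[3:6]).apply(M)+p[:3]
    return np.concatenate([(proj(o[1][0],w)[0]-o[1][1:]-(p[6:8] if o[1][0]=='top' else p[8:10])) for o,w in zip(obs,W)]+[p[6:]*2])
for lock in(1,0):
    f=lambda q:res2(np.r_[q[:4],0,0,q[4:]] if lock else q)
    s2=least_squares(f,np.zeros(8 if lock else 10)+np.r_[p,np.zeros(4 if lock else 6)],loss='soft_l1');print(s2.x.round(4),s2.cost)
E
python3 ov.py
```

```text
carrier base [ 0.58836845 -0.26659552  0.05033048 -0.13075692] -7.491819402429912
[[-0.1, -1.3], [0.4, -0.5], [0.5, 0.1], [0.1, -0.2], [-0.6, 0.1], [-0.4, 0.7], [-0.8, -0.2], [-1.1, 0.1], [-1.6, 1.8], [0.5, 1.2], [-0.8, -0.4], [2.0, -0.3], [1.5, -0.5]]
grip [ 0.58836845 -0.26659552  0.21933048]
tray [ 0.43990628  0.05951373 -0.07326694  0.00230772] -4.197886388196036
[-0.2  0.3  0.5 -0.2  0.1  0.1 -0.4 -0.2 -0.2]
[ 0.5886 -0.2665  0.05   -0.1311 -0.0385 -0.1056 -0.087   0.0741] 7.27866229116221Traceback (most recent call last):
  File "ov.py", line 1, in <module>
    from fit import *
  File "fit.py", line 43, in <module>
    s2=least_squares(f,np.zeros(8 if lock else 10)+np.r_[p,np.zeros(4 if lock else 6)],loss='soft_l1');print(s2.x.round(4),s2.cost)
    return func(*args, **kwargs)
    result = trf(vector_fun.fun, vector_fun.jac, x0, f0, J0, lb, ub, ftol, xtol,
                 gtol, max_nfev, x_scale, loss_function, tr_solver,
                 tr_options.copy(), verbose, callback=callback_wrapped)
    return trf_no_bounds(
        fun, jac, x0, f0, J0, ftol, xtol, gtol, max_nfev, 
[... 996 characters left out ...]
)
                         ~~~~~~~~^^^
    return self.f(x, *self.args, **self.kwargs)
           ~~~~~~^^^^^^^^^^^^^^^^^^^^^^^^^^^^^^
  File "fit.py", line 42, in <lambda>
    f=lambda q:res2(np.r_[q[:4],0,0,q[4:]] if lock else q)
               ~~~~^^^^^^^^^^^^^^^^^^^^^^^^^^^^^^^^^^^^^^^
  File "fit.py", line 40, in res2
    return np.concatenate([(proj(o[1][0],w)[0]-o[1][1:]-(p[6:8] if o[1][0]=='top' else p[8:10])) for o,w in zip(obs,W)]+[p[6:]*2])
                            ~~~~^^^^^^^^^^^
  File "h.py", line 13, in proj
    m=vision.camera_model(name); c=R.from_quat(m['orientation']).inv().apply(np.atleast_2d(P)-np.array(m['xyz']))
ValueError: time passes only in moves, steps and waits
```

```bash
python3 - <<'E'
from h import *
import pickle
pickle.dump({n:vision.camera_model(n) for n in('side','top')},open('cam.pkl','wb'))
s=open('h.py').read()
s=s.replace("vision.camera_model(name)","CAM[name]").replace("def K(m)","import pickle\nCAM=pickle.load(open('cam.pkl','rb'))\ndef K(m)",1)
s+='''
def go(P,yaw_deg=None,down=True):
    st=r.observe();q=R.from_quat(st['tool_rot'])
    d=q.inv().apply(np.array(P)-st['eef_pos'])*1000
    out=d.round(1)
    rv=None
    if yaw_deg is not None:
        a=np.radians(yaw_deg);X=np.array([np.cos(a),np.sin(a),0]);Z=np.array([0,0,-1.]);T=R.from_matrix(np.stack([X,np.cross(Z,X),Z],1))
        rv=np.degrees((q.inv()*T).as_rotvec()).round(2)
    print('d',out,'rv',rv,'t',round(st['clock'],2),'pos',st['eef_pos'].round(4),'F',st['wrist_force'].round(1),'gap',st['finger_gap'])
'''
open('h.py','w').write(s)
E
python3 ov.py | tail -2; python3 - <<'E'
from h import *
print('yellow',atz('top',255,163,.23))
go([.231,.608,.35],69.2)
go([.46,.05,.36],-7.5)
go([.588,-.2665,.33],-7.5)
E
```

```text
[ 0.5888 -0.2666  0.05   -0.1317 -0.0021 -0.0013 -0.0402 -0.0974 -0.0749
  0.0706] 7.257601055455653
yellow [0.63428564 0.19856563 0.23      ]
d [   0.7    0.2 -119.8] rv [-0.01  0.11  0.01] t 0.1 pos [0.2305 0.6072 0.2302] F [-1.3 -0.   0.1] gap 0.08550427676811084
d [-439.7  412.3 -129. ] rv [7.000e-02 1.000e-01 7.671e+01] t 0.1 pos [0.2305 0.6072 0.2302] F [-1.3 -0.   0.1] gap 0.08550427676811084
d [-690.1  644.3  -98.6] rv [7.000e-02 1.000e-01 7.671e+01] t 0.1 pos [0.2305 0.6072 0.2302] F [-1.3 -0.   0.1] gap 0.08550427676811084
```

View pics/ov1.png

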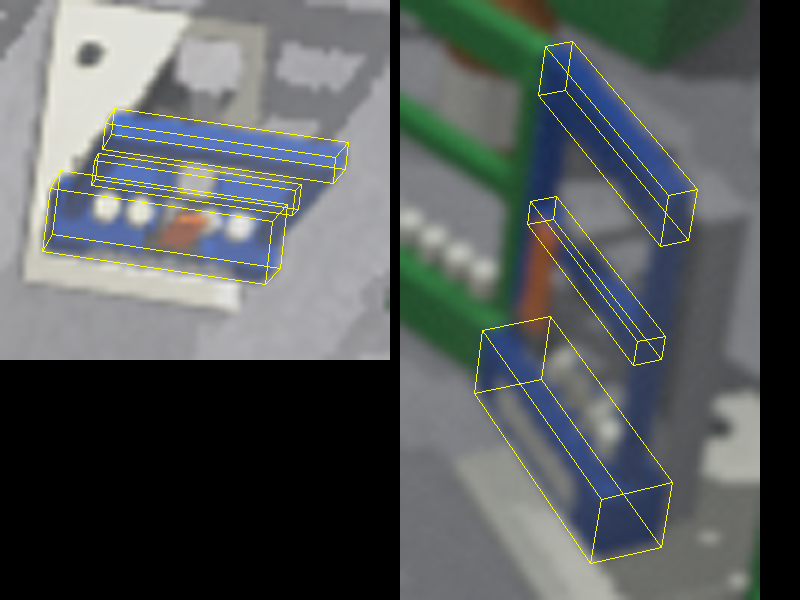

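drive_tool(
  steps=[
    {"z": -50},
    {"z": -100,"rz": 8},
    {"x": -35,"y": 33,"z": -130,"rz": 16},
    {"x": -70,"y": 65,"z": -130,"rz": 24},
    {"x": -105,"y": 98,"z": -130,"rz": 32},
    {"x": -140,"y": 130,"z": -130,"rz": 40},
    {"x": -175,"y": 163,"z": -130,"rz": 48},
    {"x": -210,"y": 196,"z": -130,"rz": 56},
    {"x": -245,"y": 228,"z": -130,"rz": 64},
    {"x": -280,"y": 261,"z": -130,"rz": 72},
    {"x": -315,"y": 294,"z": -130,"rz": 76.7},
    {"x": -350,"y": 326,"z": -130,"rz": 76.7},
  ],
  hand=85,
)

```text
invalid input at $.steps[0]: expected keys x, y, z, rx, ry, rz
```

```bash
python3 - <<'E'
from h import *
go([.588,-.2665,.33],-7.5)
E
```

```text
d [-690.1  644.3  -98.6] rv [7.000e-02 1.000e-01 7.671e+01] t 0.1 pos [0.2305 0.6072 0.2302] F [-1.3 -0.   0.1] gap 0.08550427676811084
```

drive_tool(
  steps=[
    {"x": 0,"y": 0,"z": -50,"rx": 0,"ry": 0,"rz": 0},
    {"x": 0,"y": 0,"z": -100,"rx": 0,"ry": 0,"rz": 8},
    {"x": -35,"y": 33,"z": -130,"rx": 0,"ry": 0,"rz": 16},
    {"x": -70,"y": 65,"z": -130,"rx": 0,"ry": 0,"rz": 24},
    {"x": -105,"y": 98,"z": -130,"rx": 0,"ry": 0,"rz": 32},
    {"x": -140,"y": 130,"z": -130,"rx": 0,"ry": 0,"rz": 40},
    {"x": -175,"y": 163,"z": -130,"rx": 0,"ry": 0,"rz": 48},
    {"x": -210,"y": 196,"z": -130,"rx": 0,"ry": 0,"rz": 56},
    {"x": -245,"y": 228,"z": -130,"rx": 0,"ry": 0,"rz": 64},
    {"x": -280,"y": 261,"z": -130,"rx": 0,"ry": 0,"rz": 72},
    {"x": -315,"y": 294,"z": -130,"rx": 0,"ry": 0,"rz": 76.7},
    {"x": -350,"y": 326,"z": -130,"rx": 0,"ry": 0,"rz": 76.7},
  ],
  hand=85,
)

```text
clock: 1.3
eef_pos: [0.4113, 0.1629, 0.361]
tool_rot: [0.998, -0.066, -0.0, 0.0]
wrist_force: [0.4, 0.6, -0.9]
finger_gap: 0.0845
```

```bash
python3 - <<'E'
from h import *
go([.588,-.2665,.33],-7.5)
E
```

```text
d [231.5 402.5  31. ] rv [ 0.    0.   -0.05] t 1.3 pos [0.4113 0.1629 0.361 ] F [ 0.4  0.6 -0.9] gap 0.08447283153331091
```

drive_tool(
  steps=[
    {"x": 23,"y": 40,"z": 0,"rx": 0,"ry": 0,"rz": 0},
    {"x": 46,"y": 80,"z": 0,"rx": 0,"ry": 0,"rz": 0},
    {"x": 69,"y": 120,"z": 0,"rx": 0,"ry": 0,"rz": 0},
    {"x": 92,"y": 160,"z": 0,"rx": 0,"ry": 0,"rz": 0},
    {"x": 115,"y": 200,"z": 0,"rx": 0,"ry": 0,"rz": 0},
    {"x": 138,"y": 240,"z": 0,"rx": 0,"ry": 0,"rz": 0},
    {"x": 161,"y": 280,"z": 0,"rx": 0,"ry": 0,"rz": 0},
    {"x": 184,"y": 320,"z": 0,"rx": 0,"ry": 0,"rz": 0},
    {"x": 207,"y": 360,"z": 0,"rx": 0,"ry": 0,"rz": 0},
    {"x": 230,"y": 400,"z": 20,"rx": 0,"ry": 0,"rz": 0},
    {"x": 230,"y": 400,"z": 30,"rx": 0,"ry": 0,"rz": 0},
    {"x": 230,"y": 400,"z": 30,"rx": 0,"ry": 0,"rz": 0},
  ],
  hand=60,
)

```text
clock: 2.5
eef_pos: [0.5862, -0.2622, 0.3273]
tool_rot: [0.998, -0.066, -0.003, -0.002]
wrist_force: [0.2, 0.9, -0.5]
finger_gap: 0.0601
```

```bash
python3 - <<'E'
from h import *
snap('top','t1.png');snap('side','s1.png')
go([.588,-.2665,.20],-7.5)
crop('top','x',0,0,1,1,1) if 0 else None
a=cv2.imread('pics/t1.png')[120:240,360:500];b=cv2.imread('pics/s1.png')[180:350,340:480]
cv2.imwrite('pics/c7.png',np.hstack([cv2.copyMakeBorder(cv2.resize(a,None,fx=3,fy=3),0,150,0,0,0),cv2.resize(b,None,fx=2.7,fy=3)]))
E
```

```text
d [  1.8   5.4 131.2] rv [-0.03  0.04  0.04] t 2.6 pos [ 0.587  -0.261   0.3312] F [-0.   0.7  0.9] gap 0.06016450720083251
```

View pics/c7.png

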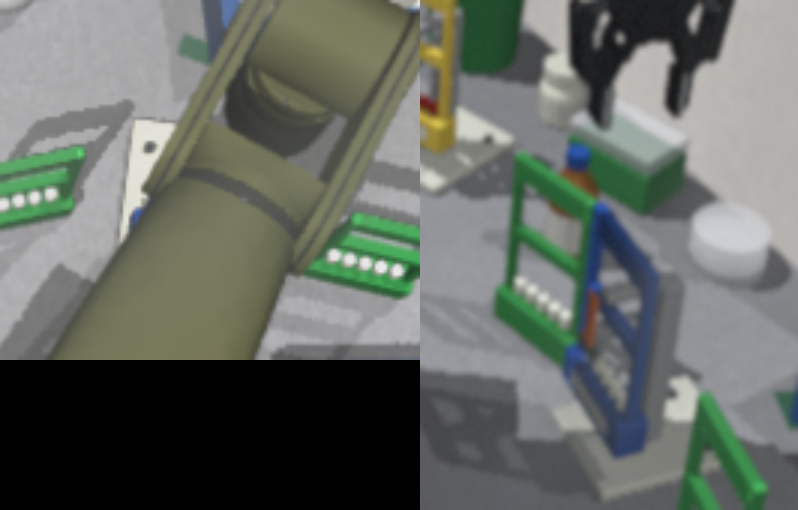

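drive_tool(
  steps=[
    {"x": 1.5,"y": 5,"z": 25,"rx": 0,"ry": 0,"rz": 0},
    {"x": 1.5,"y": 5,"z": 50,"rx": 0,"ry": 0,"rz": 0},
    {"x": 1.5,"y": 5,"z": 75,"rx": 0,"ry": 0,"rz": 0},
    {"x": 1.5,"y": 5,"z": 90,"rx": 0,"ry": 0,"rz": 0},
    {"x": 1.5,"y": 5,"z": 90,"rx": 0,"ry": 0,"rz": 0},
  ],
  hand=60,
)

```text
clock: 3.1
eef_pos: [0.5871, -0.2654, 0.2396]
tool_rot: [0.998, -0.065, -0.001, -0.001]
wrist_force: [0.2, 0.3, 0.0]
finger_gap: 0.06
```

```bash
python3 - <<'E'
from h import *
snap('side','s2.png')
go([.588,-.2665,.20],-7.5)
crop('s2.png','c8.png',370,200,470,300,6)
E
```

```text
d [ 0.2  0.5 41.5] rv [-0.01  0.02  0.07] t 3.15 pos [ 0.5879 -0.266   0.2415] F [-0.2 -0.4  0.2] gap 0.06005595912631562
```

View pics/c8.png

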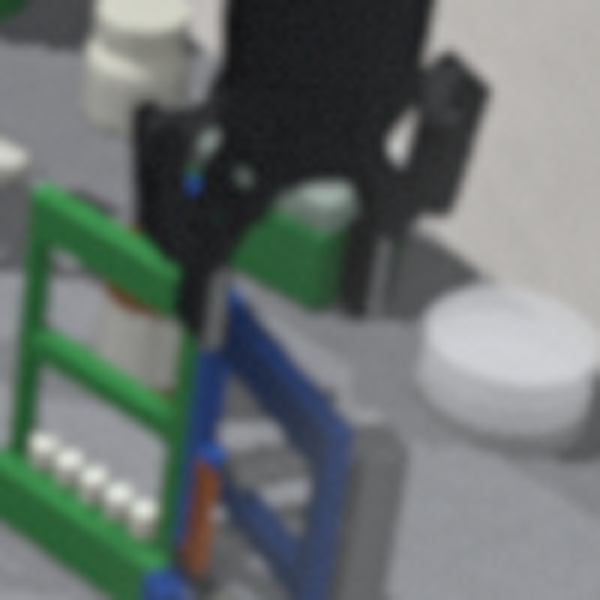

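drive_tool(
  steps=[
    {"x": 0,"y": 0.5,"z": 10,"rx": 0,"ry": 0,"rz": 0},
    {"x": 0,"y": 0.5,"z": 20,"rx": 0,"ry": 0,"rz": 0},
    {"x": 0,"y": 0.5,"z": 30,"rx": 0,"ry": 0,"rz": 0},
    {"x": 0,"y": 0.5,"z": 40,"rx": 0,"ry": 0,"rz": 0},
    {"x": 0,"y": 0.5,"z": 41,"rx": 0,"ry": 0,"rz": 0},
    {"x": 0,"y": 0.5,"z": 41,"rx": 0,"ry": 0,"rz": 0},
  ],
  hand=60,
)

```text
clock: 3.75
eef_pos: [0.5877, -0.2674, 0.1995]
tool_rot: [0.998, -0.065, -0.001, -0.0]
wrist_force: [0.6, 0.0, 0.6]
finger_gap: 0.06
```

```bash
python3 - <<'E'
from h import *
snap('side','s3.png')
go([.588,-.2665,.20],-7.5)
crop('s3.png','c9.png',370,220,470,320,6)
E
```

```text
d [-0.1 -1.   0.3] rv [-0.    0.01  0.01] t 3.8 pos [ 0.588  -0.2675  0.2003] F [-0.1  1.1  0.3] gap 0.06007778971109544
```

View pics/c9.png

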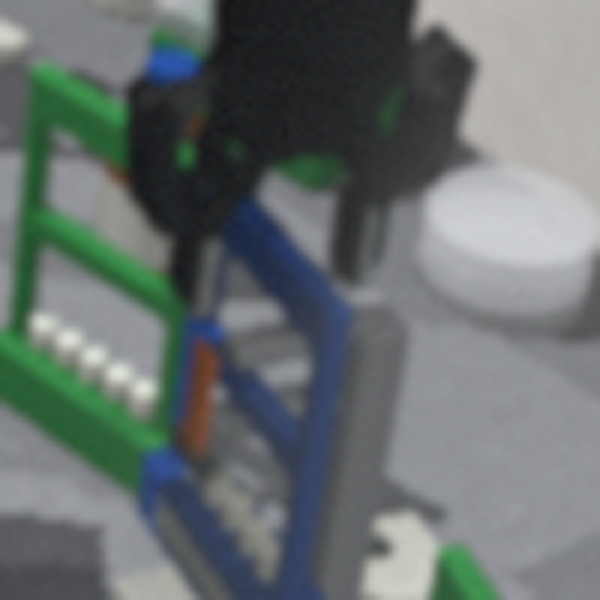

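drive_tool(
  steps=[
    {"x": 0,"y": 0,"z": 0,"rx": 0,"ry": 0,"rz": 0},
    {"x": 0,"y": 0,"z": 0,"rx": 0,"ry": 0,"rz": 0},
    {"x": 0,"y": 0,"z": 0,"rx": 0,"ry": 0,"rz": 0},
    {"x": 0,"y": 0,"z": 0,"rx": 0,"ry": 0,"rz": 0},
    {"x": 0,"y": 0,"z": 0,"rx": 0,"ry": 0,"rz": 0},
    {"x": 0,"y": 0,"z": 0,"rx": 0,"ry": 0,"rz": 0},
  ],
  hand=0,
  force=60,
)

```text
clock: 4.4
eef_pos: [0.5882, -0.2676, 0.2009]
tool_rot: [0.998, -0.065, 0.0, 0.0]
wrist_force: [0.1, 0.1, 1.5]
finger_gap: 0.0111
```

```bash
python3 - <<'E'
from h import *
o=r.observe();print(o['wrist_force'].round(2),o['ft_torque'].round(2),o['finger_gap'])
go([.588,-.2665,.20],-7.5)
E
```

```text
[0.07 0.1  1.5 ] [-0.02  0.04 -0.01] 0.01110354499256728
d [-0.3 -1.1  0.9] rv [ 0.02 -0.04  0.01] t 4.4 pos [ 0.5882 -0.2676  0.2009] F [0.1 0.1 1.5] gap 0.01110354499256728
```

drive_tool(
  steps=[
    {"x": 0,"y": 0,"z": -2,"rx": 0,"ry": 0,"rz": 0},
    {"x": 0,"y": 0,"z": -3,"rx": 0,"ry": 0,"rz": 0},
    {"x": -4,"y": 0,"z": -3,"rx": 0,"ry": 0,"rz": 0},
    {"x": -8,"y": 0,"z": -3,"rx": 0,"ry": 0,"rz": 0},
    {"x": -12,"y": 0,"z": -3,"rx": 0,"ry": 0,"rz": 0},
    {"x": -16,"y": 0,"z": -3,"rx": 0,"ry": 0,"rz": 0},
    {"x": -20,"y": 0,"z": -3,"rx": 0,"ry": 0,"rz": 0},
    {"x": -20,"y": 0,"z": -3,"rx": 0,"ry": 0,"rz": 0},
  ],
)

```text
clock: 5.2
eef_pos: [0.5681, -0.2648, 0.2036]
tool_rot: [0.998, -0.065, 0.001, 0.0]
wrist_force: [2.3, -0.4, -2.4]
finger_gap: 0.0109
```

```bash
python3 - <<'E'
from h import *
o=r.observe();print(o['wrist_force'].round(2),o['ft_torque'].round(2),o['finger_gap'])
go([.588,-.2665,.20],-7.5)
snap('side','s4.png')
crop('s4.png','c10.png',360,220,460,340,5)
E
```

```text
[ 2.31 -0.36 -2.36] [-0.03 -0.5  -0.02] 0.01091851010815362
d [20.  -1.   3.6] rv [ 0.01 -0.07  0.  ] t 5.2 pos [ 0.5681 -0.2648  0.2036] F [ 2.3 -0.4 -2.4] gap 0.01091851010815362
```

View pics/c10.png

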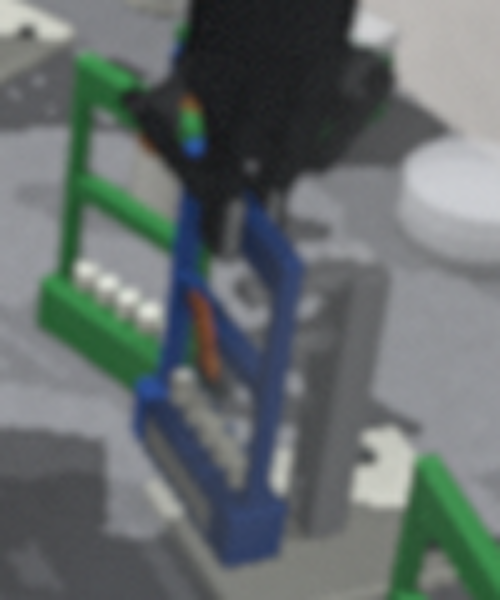

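drive_tool(
  steps=[
    {"x": -5,"y": 0,"z": 0,"rx": 0,"ry": 0,"rz": 0},
    {"x": -10,"y": 0,"z": 0,"rx": 0,"ry": 0,"rz": 0},
    {"x": -15,"y": 0,"z": 0,"rx": 0,"ry": 0,"rz": 0},
    {"x": -20,"y": 0,"z": 0,"rx": 0,"ry": 0,"rz": 0},
    {"x": -25,"y": 0,"z": 0,"rx": 0,"ry": 0,"rz": 0},
    {"x": -30,"y": 0,"z": 0,"rx": 0,"ry": 0,"rz": 0},
    {"x": -35,"y": 0,"z": 0,"rx": 0,"ry": 0,"rz": 0},
    {"x": -35,"y": 0,"z": 0,"rx": 0,"ry": 0,"rz": 0},
    {"x": -35,"y": 0,"z": 0,"rx": 0,"ry": 0,"rz": 0},
  ],
)

```text
clock: 6.15
eef_pos: [0.5328, -0.2602, 0.2033]
tool_rot: [0.998, -0.065, -0.001, -0.0]
wrist_force: [0.1, -0.9, 0.1]
finger_gap: 0.011
```

```bash
python3 - <<'E'
from h import *
o=r.observe();print(o['wrist_force'].round(2),o['ft_torque'].round(2),o['finger_gap'])
go([.588,-.2665,.20],-7.5)
snap('side','s5.png')
crop('s5.png','c11.png',345,220,455,340,5)
E
```

```text
[ 0.13 -0.88  0.07] [ 0.02  0.   -0.02] 0.010957904081369343
d [55.5 -1.   3.3] rv [-0.    0.08  0.01] t 6.15 pos [ 0.5328 -0.2602  0.2033] F [ 0.1 -0.9  0.1] gap 0.010957904081369343
```

View pics/c11.png

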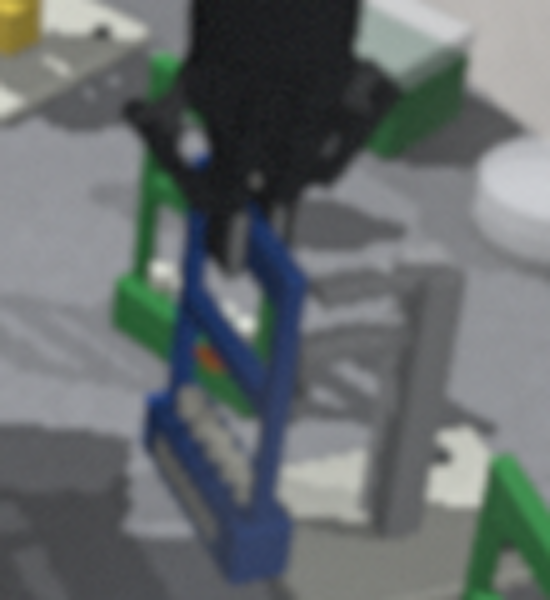

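drive_tool(
  steps=[
    {"x": 0,"y": 0,"z": -8,"rx": 0,"ry": 0,"rz": 0},
    {"x": 0,"y": 0,"z": -20,"rx": 0,"ry": 0,"rz": 0},
    {"x": 0,"y": 0,"z": -35,"rx": 0,"ry": 0,"rz": 0},
    {"x": 0,"y": 0,"z": -50,"rx": 0,"ry": 0,"rz": 0},
    {"x": 0,"y": 0,"z": -65,"rx": 0,"ry": 0,"rz": 0},
    {"x": 0,"y": 0,"z": -80,"rx": 0,"ry": 0,"rz": 0},
    {"x": 0,"y": 0,"z": -95,"rx": 0,"ry": 0,"rz": 0},
    {"x": 0,"y": 0,"z": -115,"rx": 0,"ry": 0,"rz": 0},
    {"x": 0,"y": 0,"z": -135,"rx": 0,"ry": 0,"rz": 0},
    {"x": 0,"y": 0,"z": -155,"rx": 0,"ry": 0,"rz": 0},
    {"x": 0,"y": 0,"z": -170,"rx": 0,"ry": 0,"rz": 0},
    {"x": 0,"y": 0,"z": -170,"rx": 0,"ry": 0,"rz": 0},
  ],
)

```text
clock: 7.4
eef_pos: [0.5342, -0.2608, 0.377]
tool_rot: [0.998, -0.065, 0.002, 0.001]
wrist_force: [1.0, -0.3, -1.4]
finger_gap: 0.011
```

```bash
python3 - <<'E'
from h import *
o=r.observe();print(o['wrist_force'].round(2),o['ft_torque'].round(2),o['finger_gap'])
go([.440,.0595,.37],-4.2)
snap('side','s6.png')
crop('s6.png','c12.png',320,140,480,340,3)
E
```

```text
[ 1.05 -0.31 -1.39] [-0.02 -0.06  0.02] 0.011000017092579835
d [-135.2 -305.3    5.7] rv [ 0.13 -0.28 -3.29] t 7.4 pos [ 0.5342 -0.2608  0.377 ] F [ 1.  -0.3 -1.4] gap 0.011000017092579835
```

View pics/c12.png

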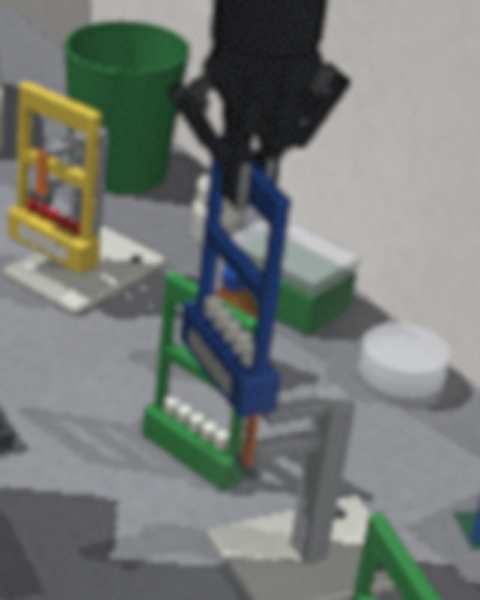

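drive_tool(
  steps=[
    {"x": -5,"y": -12,"z": -10,"rx": 0,"ry": 0,"rz": -0.3},
    {"x": -15,"y": -34,"z": -10,"rx": 0,"ry": 0,"rz": -0.6},
    {"x": -29,"y": -65,"z": -10,"rx": 0,"ry": 0,"rz": -1},
    {"x": -43,"y": -97,"z": -10,"rx": 0,"ry": 0,"rz": -1.4},
    {"x": -57,"y": -129,"z": -10,"rx": 0,"ry": 0,"rz": -1.8},
    {"x": -71,"y": -160,"z": -10,"rx": 0,"ry": 0,"rz": -2.2},
    {"x": -85,"y": -192,"z": -10,"rx": 0,"ry": 0,"rz": -2.6},
    {"x": -99,"y": -224,"z": -10,"rx": 0,"ry": 0,"rz": -3},
    {"x": -113,"y": -255,"z": -10,"rx": 0,"ry": 0,"rz": -3.3},
    {"x": -124,"y": -280,"z": -5,"rx": 0,"ry": 0,"rz": -3.3},
    {"x": -132,"y": -298,"z": 0,"rx": 0,"ry": 0,"rz": -3.3},
    {"x": -135,"y": -305,"z": 5,"rx": 0,"ry": 0,"rz": -3.3},
  ],
)

```text
clock: 8.65
eef_pos: [0.438, 0.0616, 0.3676]
tool_rot: [0.999, -0.035, -0.001, -0.0]
wrist_force: [-0.2, -1.1, -1.9]
finger_gap: 0.0111
```

```bash
python3 - <<'E'
from h import *
go([.440,.0595,.25],-4.2)
E
```

```text
d [  2.3   2.  117.6] rv [-0.02  0.07  0.18] t 8.65 pos [0.438  0.0616 0.3676] F [-0.2 -1.1 -1.9] gap 0.01114743820972293
```

drive_tool(
  steps=[
    {"x": 0,"y": 0,"z": 15,"rx": 0,"ry": 0,"rz": 0},
    {"x": 0,"y": 0,"z": 35,"rx": 0,"ry": 0,"rz": 0},
    {"x": 0,"y": 0,"z": 55,"rx": 0,"ry": 0,"rz": 0},
    {"x": 0,"y": 0,"z": 75,"rx": 0,"ry": 0,"rz": 0},
    {"x": 0,"y": 0,"z": 95,"rx": 0,"ry": 0,"rz": 0},
    {"x": 0,"y": 0,"z": 115,"rx": 0,"ry": 0,"rz": 0},
    {"x": 0,"y": 0,"z": 135,"rx": 0,"ry": 0,"rz": 0},
    {"x": 0,"y": 0,"z": 155,"rx": 0,"ry": 0,"rz": 0},
    {"x": 0,"y": 0,"z": 167,"rx": 0,"ry": 0,"rz": 0},
    {"x": 0,"y": 0,"z": 167,"rx": 0,"ry": 0,"rz": 0},
    {"x": 0,"y": 0,"z": 167,"rx": 0,"ry": 0,"rz": 0},
  ],
)

```text
clock: 9.75
eef_pos: [0.4395, 0.0593, 0.2014]
tool_rot: [0.999, -0.037, -0.0, 0.0]
wrist_force: [0.0, -1.1, -1.6]
finger_gap: 0.0111
```

```bash
python3 - <<'E'
from h import *
snap('side','s7.png');snap('top','t7.png')
go([.440,.0595,.154],-4.2)
a=cv2.imread('pics/t7.png')[200:290,260:360];b=cv2.imread('pics/s7.png')[180:310,240:350]
cv2.imwrite('pics/c13.png',np.hstack([cv2.resize(a,(400,360)),cv2.resize(b,(400,473))[:360]])) if 0 else cv2.imwrite('pics/c13.png',np.hstack([cv2.copyMakeBorder(cv2.resize(a,(390,351)),0,109,0,0,0),cv2.resize(b,(389,460))]))
E
```

```text
d [-0.2  0.  48.6] rv [-0.01 -0.13 -0.  ] t 9.85 pos [0.4401 0.0595 0.2026] F [ 0.9  0.2 -1.6] gap 0.010831472698779966
```

View pics/c13.png

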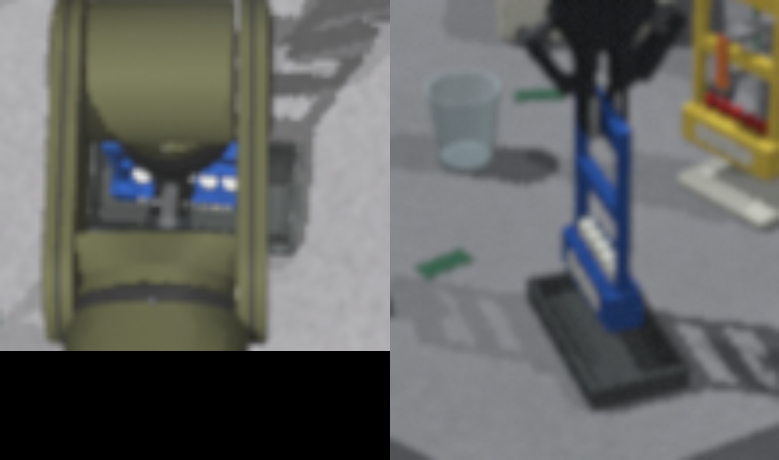

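drive_tool(
  steps=[
    {"x": 0,"y": 0,"z": 8,"rx": 0,"ry": 0,"rz": 0},
    {"x": 0,"y": 0,"z": 16,"rx": 0,"ry": 0,"rz": 0},
    {"x": 0,"y": 0,"z": 24,"rx": 0,"ry": 0,"rz": 0},
    {"x": 0,"y": 0,"z": 30,"rx": 0,"ry": 0,"rz": 0},
    {"x": 0,"y": 0,"z": 30,"rx": 0,"ry": 0,"rz": 0},
  ],
)

```text
clock: 10.35
eef_pos: [0.4384, 0.0597, 0.1697]
tool_rot: [0.999, -0.036, -0.001, 0.0]
wrist_force: [-0.4, -0.6, -2.8]
finger_gap: 0.0111
```

```bash
python3 - <<'E'
from fit import *
snap('side','s8.png')
st=r.observe();e=st['eef_pos'];go([.440,.0595,.154],-4.2)
a=draw('side','s8.png',CB,[e[0],e[1],e[2]-.151,np.radians(-4.2)],(250,205,350,305),4,'')
c=cv2.resize(cv2.imread('pics/s8.png')[205:305,250:350],None,fx=4,fy=4,interpolation=cv2.INTER_CUBIC)
cv2.imwrite('pics/c14.png',np.hstack([c,a]))
E
```

```text
carrier base [ 0.58836845 -0.26659552  0.05033048 -0.13075692] -7.491819402429912
[[-0.1, -1.3], [0.4, -0.5], [0.5, 0.1], [0.1, -0.2], [-0.6, 0.1], [-0.4, 0.7], [-0.8, -0.2], [-1.1, 0.1], [-1.6, 1.8], [0.5, 1.2], [-0.8, -0.4], [2.0, -0.3], [1.5, -0.5]]
grip [ 0.58836845 -0.26659552  0.21933048]
tray [ 0.43990628  0.05951373 -0.07326694  0.00230772] -4.197886388196036
[-0.2  0.3  0.5 -0.2  0.1  0.1 -0.4 -0.2 -0.2]
[ 0.5886 -0.2665  0.05   -0.1311 -0.0385 -0.1056 -0.087   0.0741] 7.27866229116221
[ 0.5888 -0.2666  0.05   -0.1317 -0.0021 -0.0013 -0.0402 -0.0974 -0.0749
  0.0706] 7.257601055455653
d [ 1.2  0.1 16.5] rv [0.01 0.09 0.02] t 10.4 pos [0.4388 0.0597 0.1705] F [ 0.4 -0.6 -1.7] gap 0.010994837799918116
```

View pics/c14.png

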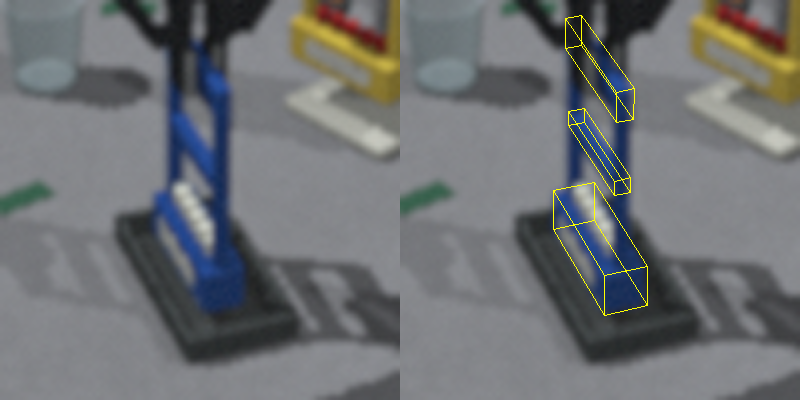

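drive_tool(
  steps=[
    {"x": 0,"y": 0,"z": 3,"rx": 0,"ry": 0,"rz": 0},
    {"x": 0,"y": 0,"z": 6,"rx": 0,"ry": 0,"rz": 0},
    {"x": 0,"y": 0,"z": 9,"rx": 0,"ry": 0,"rz": 0},
    {"x": 0,"y": 0,"z": 11,"rx": 0,"ry": 0,"rz": 0},
    {"x": 0,"y": 0,"z": 11,"rx": 0,"ry": 0,"rz": 0},
    {"x": 0,"y": 0,"z": 11,"rx": 0,"ry": 0,"rz": 0},
  ],
)

```text
clock: 11.0
eef_pos: [0.4393, 0.0597, 0.1603]
tool_rot: [0.999, -0.037, -0.0, 0.0]
wrist_force: [-0.3, -0.3, -2.1]
finger_gap: 0.0111
```

drive_tool(
  steps=[
    {"x": 0,"y": 0,"z": 1,"rx": 0,"ry": 0,"rz": 0},
    {"x": 0,"y": 0,"z": 2,"rx": 0,"ry": 0,"rz": 0},
    {"x": 0,"y": 0,"z": 2,"rx": 0,"ry": 0,"rz": 0},
  ],
)

```text
clock: 11.3
eef_pos: [0.4392, 0.0597, 0.1582]
tool_rot: [0.999, -0.037, -0.0, 0.0]
wrist_force: [0.9, -0.9, -2.2]
finger_gap: 0.011
```

drive_tool(
  steps=[
    {"x": 0,"y": 0,"z": 1,"rx": 0,"ry": 0,"rz": 0},
    {"x": 0,"y": 0,"z": 1.5,"rx": 0,"ry": 0,"rz": 0},
    {"x": 0,"y": 0,"z": 1.5,"rx": 0,"ry": 0,"rz": 0},
  ],
)

```text
clock: 11.6
eef_pos: [0.4394, 0.0597, 0.157]
tool_rot: [0.999, -0.037, 0.0, -0.0]
wrist_force: [0.1, 0.7, -1.7]
finger_gap: 0.0112
```

drive_tool(
  steps=[
    {"x": 0,"y": 0,"z": 1,"rx": 0,"ry": 0,"rz": 0},
    {"x": 0,"y": 0,"z": 1,"rx": 0,"ry": 0,"rz": 0},
    {"x": 0,"y": 0,"z": 1,"rx": 0,"ry": 0,"rz": 0},
  ],
)

```text
clock: 11.9
eef_pos: [0.4398, 0.0599, 0.1569]
tool_rot: [0.999, -0.037, 0.001, -0.0]
wrist_force: [-1.4, 2.0, 5.4]
finger_gap: 0.0107
```

drive_tool(
  steps=[
    {"x": 0,"y": 0,"z": 1,"rx": 0,"ry": 0,"rz": 0},
    {"x": 0,"y": 0,"z": 1,"rx": 0,"ry": 0,"rz": 0},
    {"x": 0,"y": 0,"z": 1,"rx": 0,"ry": 0,"rz": 0},
  ],
)

```text
clock: 12.2
eef_pos: [0.4402, 0.0599, 0.157]
tool_rot: [0.999, -0.036, 0.001, -0.0]
wrist_force: [-3.2, 2.0, 9.8]
finger_gap: 0.011
```

drive_tool(
  steps=[
    {"x": 0,"y": 0,"z": -1.2,"rx": 0,"ry": 0,"rz": 0},
    {"x": 0,"y": 0,"z": -1.2,"rx": 0,"ry": 0,"rz": 0},
    {"x": 0,"y": 0,"z": -1.2,"rx": 0,"ry": 0,"rz": 0},
  ],
)

```text
clock: 12.5
eef_pos: [0.4399, 0.0598, 0.1569]
tool_rot: [0.999, -0.037, 0.001, -0.0]
wrist_force: [-1.0, 1.9, 6.1]
finger_gap: 0.0111
```

```bash
python3 - <<'E'
from fit import *
snap('side','s9.png')
c=cv2.resize(cv2.imread('pics/s9.png')[205:305,250:350],None,fx=6,fy=6,interpolation=cv2.INTER_CUBIC)
cv2.imwrite('pics/c15.png',c)
E
```

```text
carrier base [ 0.58836845 -0.26659552  0.05033048 -0.13075692] -7.491819402429912
[[-0.1, -1.3], [0.4, -0.5], [0.5, 0.1], [0.1, -0.2], [-0.6, 0.1], [-0.4, 0.7], [-0.8, -0.2], [-1.1, 0.1], [-1.6, 1.8], [0.5, 1.2], [-0.8, -0.4], [2.0, -0.3], [1.5, -0.5]]
grip [ 0.58836845 -0.26659552  0.21933048]
tray [ 0.43990628  0.05951373 -0.07326694  0.00230772] -4.197886388196036
[-0.2  0.3  0.5 -0.2  0.1  0.1 -0.4 -0.2 -0.2]
[ 0.5886 -0.2665  0.05   -0.1311 -0.0385 -0.1056 -0.087   0.0741] 7.27866229116221
[ 0.5888 -0.2666  0.05   -0.1317 -0.0021 -0.0013 -0.0402 -0.0974 -0.0749
  0.0706] 7.257601055455653
```

View pics/c15.png

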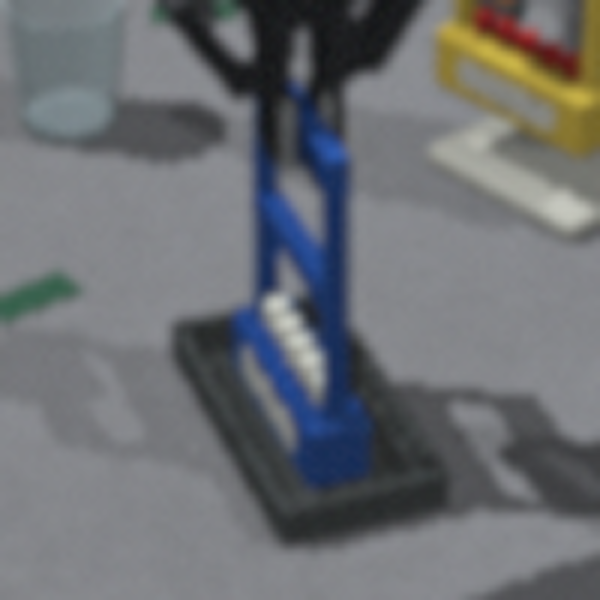

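drive_tool(
  steps=[
    {"x": 0,"y": 0,"z": -0.8,"rx": 0,"ry": 0,"rz": 0},
    {"x": 0,"y": 0,"z": -0.8,"rx": 0,"ry": 0,"rz": 0},
    {"x": 0,"y": 0,"z": -0.8,"rx": 0,"ry": 0,"rz": 0},
  ],
)

```text
clock: 12.85
eef_pos: [0.4397, 0.0597, 0.157]
tool_rot: [0.999, -0.037, 0.001, -0.0]
wrist_force: [0.4, 0.1, 2.1]
finger_gap: 0.0113
```

drive_tool(
  steps=[
    {"x": 0,"y": 0,"z": 0,"rx": 0,"ry": 0,"rz": 0},
    {"x": 0,"y": 0,"z": 0,"rx": 0,"ry": 0,"rz": 0},
    {"x": 0,"y": 0,"z": 0,"rx": 0,"ry": 0,"rz": 0},
    {"x": 0,"y": 0,"z": 0,"rx": 0,"ry": 0,"rz": 0},
    {"x": 0,"y": 0,"z": 0,"rx": 0,"ry": 0,"rz": 0},
  ],
  hand=50,
)

```text
clock: 13.35
eef_pos: [0.4392, 0.0597, 0.1566]
tool_rot: [0.999, -0.037, -0.0, 0.0]
wrist_force: [-0.3, -0.4, 0.3]
finger_gap: 0.0503
```

drive_tool(
  steps=[
    {"x": 0,"y": 0,"z": -10,"rx": 0,"ry": 0,"rz": 0},
    {"x": 0,"y": 0,"z": -25,"rx": 0,"ry": 0,"rz": 0},
    {"x": 0,"y": 0,"z": -45,"rx": 0,"ry": 0,"rz": 0},
    {"x": 0,"y": 0,"z": -75,"rx": 0,"ry": 0,"rz": 0},
    {"x": 0,"y": 0,"z": -110,"rx": 0,"ry": 0,"rz": 0},
    {"x": 0,"y": 0,"z": -145,"rx": 0,"ry": 0,"rz": 0},
    {"x": 0,"y": 0,"z": -180,"rx": 0,"ry": 0,"rz": 0},
    {"x": 0,"y": 0,"z": -200,"rx": 0,"ry": 0,"rz": 0},
    {"x": 0,"y": 0,"z": -200,"rx": 0,"ry": 0,"rz": 0},
  ],
)

```text
clock: 14.25
eef_pos: [0.4407, 0.0597, 0.3627]
tool_rot: [0.999, -0.037, 0.005, -0.0]
wrist_force: [0.5, -0.2, 0.4]
finger_gap: 0.0503
```

```bash
python3 - <<'E'
from h import *
snap('side','s10.png');snap('top','t10.png')
st=r.observe();print(st['clock'],st['wrist_force'].round(1),st['eef_pos'])
c=cv2.resize(cv2.imread('pics/s10.png')[160:310,240:360],None,fx=4,fy=4,interpolation=cv2.INTER_CUBIC)
cv2.imwrite('pics/c16.png',c)
E
```

```text
14.35 [-0.1 -0.5 -0.8] [0.43934276 0.05972828 0.35763   ]
```

View pics/c16.png

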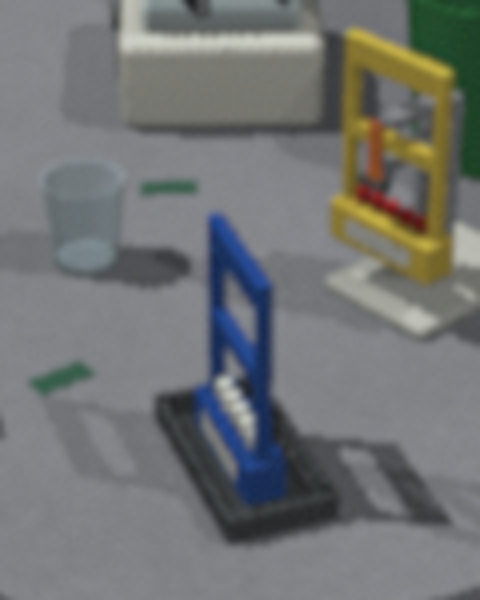

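View pics/t10.png

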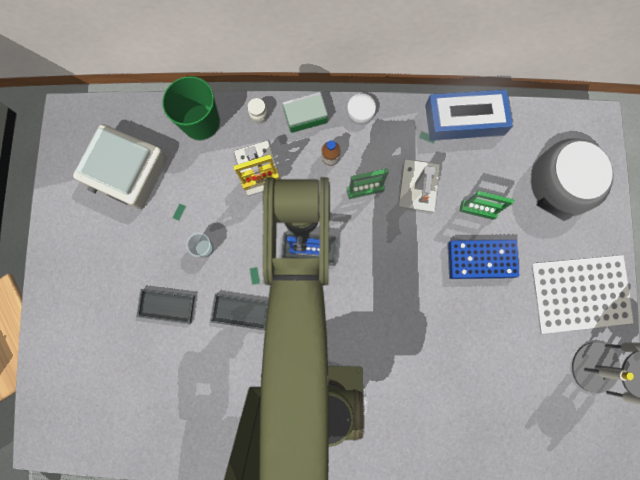

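View pics/s10.png

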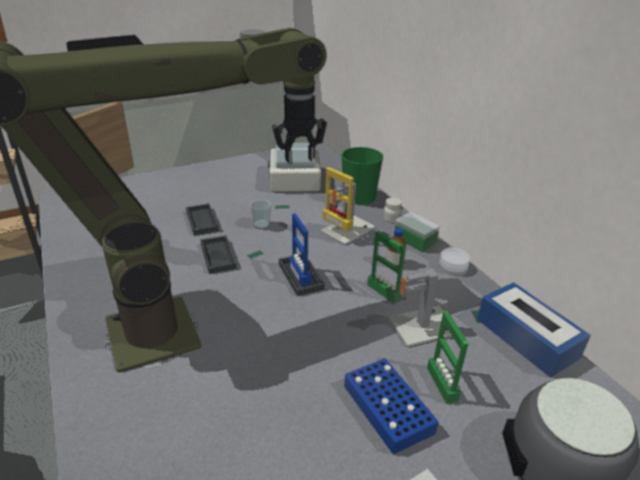

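The blue carrier stands upright in the tray at side pixel (302,280). The yellow carrier is still hanging, the decoys haven't moved, and the gripper is clear.

```bash
python3 -c "
from cell import workorder
print(workorder.finish_job())"
```

```text
the job is handed in; nothing more can be done
None
```

I moved the blue carrier to the right-most cooling tray and handed the job in at about 14.4 s; it reported no verdict. I gripped the carrier by its top bar and drew it out 55 mm, raised about 3 mm. Its cross-bar pressed the keeper open, and I then lifted it straight up 170 mm. I lowered it until it touched the tray floor, with at most about 10 N of contact force, eased that to about 2 N and opened the fingers.

The last pictures show:
- **Blue carrier:** it stands upright and flat, centred inside the tray walls.
- **Keeper:** it was shut again in the picture taken after the lift.
- **Other items:** the yellow carrier still hangs on its hook and the green carriers have not moved.
- **Gripper:** it is open, about 200 mm above where it let go, and reads almost no force.

Two checks did not agree exactly. The fit of the blue carrier's position was off by up to about 2 pixels (2–4 mm) in the side view. The tray floor was touched at a height of about 6 mm, against my estimate of 2–4 mm. Both were small enough not to affect the grasp or the placing. I judged the keeper's opening only by eye in the pictures, not as an angle.

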